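# Unlock the eccentric cam and load the cassette slide

## Robot

A 6-joint arm with a two-finger parallel gripper is mounted at the origin on the work surface; the furniture and walls round the work are solid. World frame = base frame: x ahead of the robot, y to its left, z up, the work surface at z = 0. Lengths are in mm, angles in rad, forces in N, time in s.
With the tool pointing down it reaches from about 350 to 875 mm from the base axis. Payload 4.2 kg.
Tool frame: the origin (TCP) lies on the mounting face of the last link; the fingertips stand 173 mm ahead of it and the grasp point (between the pads) lies 155 mm ahead of it; z points along the fingers, y is the direction in which the jaws open and shut (so a half turn about z gives the same grasp; the last joint's range is limited). The gripper opens to 85 mm and grips with 20 to 120 N. Pads are 22 mm wide; open, the fingers measure 114 mm over their backs; the gripper's body (76 mm by 85 mm) begins 54 mm behind the grasp point. The pads swing forward as they close: fully open they stand 13 mm farther back than shut.
Start: joints at [-1.038, 0.385, 0.008, 0, -1.194, -0.259], TCP at [169.012, -601.693, 404.712] pointing down, gripper open.
Joint ranges: [-3.14, 3.14], [-1.21, 2.06], [-1.07, 1.41], [-3.16, 2.05], [-2.99, -0.16], [-3.1, 3.1]. Speed limits (rad/s): [2.79, 2.79, 3.14, 3.14, 3.14, 3.14].

## Interface

Orientations are given as a unit quaternion [x, y, z, w].
In Python, from bench import arm gives the robot as it stands.
- The arm moves only by the shell command python3 -m jog 'ROWS' [OPENING]. ROWS is JSON, a list that holds one entry, the list of rows, each a list of 4 numbers: the shift along the tool's x, y, z in mm, then the turn about the tool's z in degrees. In form: [[[x, y, z, spin], ...]]. A call has exactly 5 rows; each row is the pose to reach, as a shift and turn from the pose measured when the call began, along the tool's axes at that moment; what a row does not reach only later rows make up. A row lasts 1/8 s, in which the tool goes at most 62.5 mm and 10.7 degrees, less where a joint would pass 70% of its speed; a pose out of reach is approached as far as the arm can. A call with a gripper value outside its range is refused whole. OPENING is the finger opening in mm, from 0 to 85.4, set as the call begins (- or left out, the last holds). The fingers move at their own pace and stop on an object; the grip force is fixed at half the most. Time passes only in rows, so rows that repeat a pose let the fingers close, or fill a call up. It gives the time, the measured TCP pose, the force and the opening at its end, in the units of the state.
- arm.read_state(): the state, without advancing time (a new reading comes with each control period).
- arm.get_image(name): name is "side" or "top" or "wrist"; returns (picture, depth): 400x640x3 uint8, blue, green, red; 400x640 float32, mm along the optical axis (not along the pixel's ray), 0 where there is no reading.
- arm.camera_params(name): a dict with "mtx" (3x3 intrinsics, pixels), "R" (3x3) and "t" (3): a world point X has camera coordinates R X + t. Camera axes: x right, y down, z forward; pixel columns grow to the right and rows downward; lengths in mm; the calibration is good to about 2 mm. A picture is of the moment at which its call begins: read the wrist's pose just before it. camera_params takes no time and is no camera call; for the wrist camera it gives the pose at the moment of the call.
- arm.job_done(): hands the job in, once; it reports no verdict.
The state is a dict: "clock": time; "joints": joint angles; "joint_vel": joint speeds; "joint_efforts": joint torques, N m; "position": TCP position; "ee_rot": TCP orientation; "contact_force": force on the tool from outside, world axes, zero at the start; "wrist_torque": the same for the moment, N m; "gripper_width": finger opening in mm.
Only numpy, scipy, OpenCV 4.12 (cv2) and the standard library are available. Lean on these libraries where they do the work, as an engineer would, in place of code of your own. Each camera call takes 0.05 s, during which the arm holds its last target.

## Task

Load the test cassette under the grey hood of the loader, only by pushing with the fingertips: first push the cam's lever round until it points straight at the index line on the base, so that the cam's low point faces the slide's follower bar, and only then push the white slide forward, into the hood, by its upright push plate until it is fully home. Do not grip or lift anything: the cassette stays in its pocket, and everything else on the bench stays where it is.

Things in the scene. Friction and masses are not known exactly. Their poses are not given: they have to be found in the camera images.
- fixture: Fixed loader. Grey base plate 12 mm thick; its x axis = 'forward' (slide to hood; roughly the robot's left), y = left of that (toward the robot). Origin on the table under the plate, which spans x -120..95, y -110..110 mm. At y +62 a white slide runs forward into a grey hood (x 6..86, y 28..96, top 52 mm above the table). Beyond it an eccentric steel cam with a lever.
- cam (a joint): Cam angle (rad), anticlockwise from above. 0: lever and high point straight back (fixture -x), facing the follower bar. Low point facing the bar, lever straight forward, at +3.14 and equally at -3.14; stops at +-3.7. Stays where left; about 3 N at the pin turns it. Unless it is within about 0.4 rad of low, it blocks the slide short of home.
- cam_pivot (a point): On the cam's vertical pivot axis, 53 mm above the table, level with the lever bar's top; fixture x 20, y -45 mm. The cam is a steel disc 64 mm across, its centre 16 mm from the pivot toward the lever's pin; disc top 32 mm above the table.
- lever_pin (a point): In the lever's upright black pin (14 mm diameter, top 77 mm above the table), 52 mm from the pivot axis; this point is 57 mm up. The lever bar, 12 mm wide, runs from the pivot to the pin, 37 to 53 mm above the table, over the disc and the follower bar (top 33 mm). Swung toward the hood, the pin stays 14 mm clear of the hood.
- index_mark (a point): Small dark index line (12x4 mm) on the plate top, straight forward (fixture +x) of the pivot: the lever points at it at the cam's low point.
- follower (a joint): Travel (m) of the white slide: 0 = fully back (start), grows forward (fixture +x), 0.045 = fully home at its stop. About 2 N moves it; it stays where left. Its steel follower bar, 12 mm thick, reaches sideways (fixture -y) behind the cam.
- push_plate (a point): Middle of the rear (fixture -x) face of the slide's upright white push plate, 52 mm wide, 8 mm thick, top 63 mm above the table; this point is 50 mm up and moves with the slide. Push it toward fixture +x. The 12 mm high base plate ends 5 mm behind it at the start.
- pocket (a point): Centre of the slide's shallow pocket, half-way up a seated cassette; moves with the slide. Pocket walls 6 mm high, about 2 mm of play.
- cassette_mid (a point): Centre of the white test cassette (70x21x5 mm, loose, lying in the pocket lengthwise to the slide).
- stapler: Bystander, loose: blue stapler, 106x24x33 mm. Origin at its underside.
- lab_scissors: Bystander, loose: scissors with blue handles, 199 mm long, lying flat. Origin at its underside.
- rubber_stamp: Bystander, loose: wooden stamp, 64 mm tall. Origin at its underside.
- buffer_bottle: Bystander, loose: white dropper bottle, 78 mm tall, standing at the left. Origin at its underside.
- antisera_a: Bystander, loose: small white dropper bottle, 58 mm tall, standing at the left. Origin at its underside.

How it is judged (in metres and radians):
On the way, in this order (a step that is already met when the one before it is completed fails the run):
1. the cam is turned to its low point (within 0.35 rad), the slide still back (under 10 mm) ((value of joint cam between 2.7916 and 3.4916 rad or value of joint cam between -3.4916 and -2.7916 rad) and value of joint follower below 0.01 m), for 0.2 s.
2. the slide is fully home (within 3 mm of its stop) (value of joint follower above 0.042 m), for 0.2 s.
At the end, for the whole second after the job is handed in: The slide is within 3 mm of its forward stop, the cam within 0.4 rad of its low point, and the cassette seated in the slide's pocket (within 6 mm of its centre) ((value of joint cam between 2.7416 and 3.5416 rad or value of joint cam between -3.5416 and -2.7416 rad) and value of joint follower above 0.042 m and distance between cassette_mid and pocket below 0.006 m); the robot touches nothing.
It fails at once if the slide is pushed forward (more than 10 mm) while the cam is not at its low point (value of joint follower above 0.01 m and not (value of joint cam between 2.6916 and 3.5916 rad or value of joint cam between -3.5916 and -2.6916 rad)).
It fails at once if the cassette is lifted or knocked out of its pocket (more than 12 mm from the pocket's centre) (distance between cassette_mid and pocket above 0.012 m).
It fails at once if a bystander is moved by more than 25 mm or lifted (distance of any of stapler, lab_scissors, rubber_stamp, buffer_bottle, antisera_a from where it was at the start of the episode above 0.025 m).
It also fails if it takes over 48 s, if anything falls off the work surface, if the arm or the gripper's body presses on something with over 40 N, if the wrist force passes 120 N, or if a joint passes its speed limit or range.

## Working session

There is one attempt and no reset: what is moved stays moved. The work goes in short steps, Python scripts to look and compute and a shell command to move; the robot and the scene stay as the last step left them, time stands still between calls to the robot, and variables do not carry over. Pictures are saved under pics/ and viewed, and the job is handed in when it is done.

```bash
ls; mkdir -p pics
python3 - <<'E'
from bench import arm
import cv2,numpy as np
for n in ["side","top","wrist"]:
    p=arm.camera_params(n); im,d=arm.get_image(n)
    cv2.imwrite(f"pics/{n}0.png",im); np.save(f"pics/{n}0.npy",d)
    print(n,np.round(p['mtx'],1).tolist(),np.round(p['R'],3).tolist(),np.round(p['t'],1).tolist())
s=arm.read_state();print(s)
E
```

```text
pics
side [[363.3, 0.0, 319.5], [0.0, 363.3, 201.2], [0.0, 0.0, 1.0]] [[1.0, -0.003, -0.018], [-0.016, -0.564, -0.825], [-0.007, 0.825, -0.564]] [-466.8, 69.6, 867.8]
top [[383.5, 0.0, 310.9], [0.0, 383.5, 195.7], [0.0, 0.0, 1.0]] [[0.027, -1.0, -0.011], [-0.99, -0.025, -0.139], [0.138, 0.015, -0.99]] [14.1, 482.7, 863.0]
wrist [[314.7, 0.0, 321.2], [0.0, 314.7, 203.7], [0.0, 0.0, 1.0]] [[-0.27, 0.963, 0.001], [0.93, 0.26, 0.261], [0.251, 0.072, -0.965]] [624.9, -35.1, 377.8]
{'clock': 0.15, 'joints': array([-1.03842238e+00,  3.85398226e-01,  6.92344404e-03, -3.19136013e-04,
       -1.19401039e+00, -2.58608853e-01]), 'joint_vel': array([ 1.17959698e-04, -9.45145075e-04,  3.00662678e-03,  2.71427970e-03,
        7.49535511e-04, -1.74774168e-05]), 'joint_efforts': array([ 2.34076979e-04, -3.92679513e+01,  1.88581914e+01,  4.18859392e+00,
       -3.42915468e-03,  3.31696633e-06]), 'position': array([ 168.96741881, -601.57235546,  403.86007436]), 'ee_rot': array([-1.36397153e-01,  9.90653866e-01,  8.36384013e-04, -1.88448572e-04]), 'contact_force': array([-0.24454084,  0.11606642, -0.41782184]), 'wrist_torque': array([ 0.01515341,  0.00103354, -0.0582218 ]), 'gripper_width': 85.33259762727639}
```

View pics/side0.png

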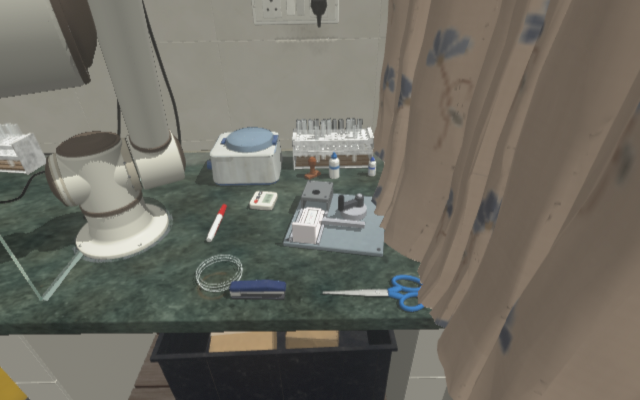

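View pics/top0.png

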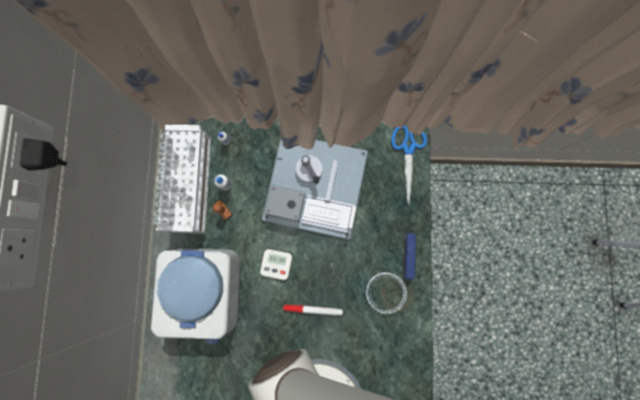

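View pics/wrist0.png

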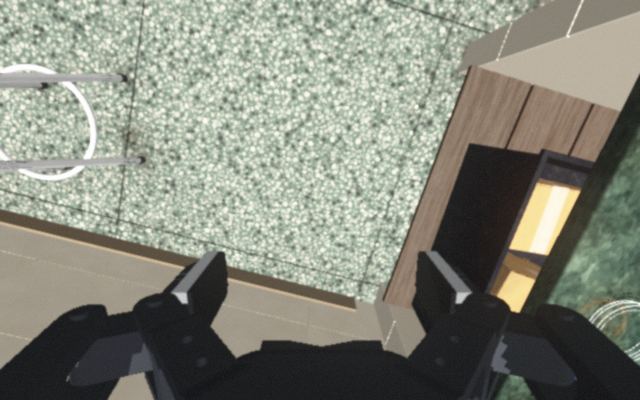

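```bash
cat > h.py <<'E'
from bench import arm
import cv2,numpy as np
def ray(p,u,v):
    K=np.array(p['mtx']);R=np.array(p['R']);t=np.array(p['t'])
    return -R.T@t, R.T@(np.linalg.inv(K)@[u,v,1])
def onz(p,u,v,z):
    c,d=ray(p,u,v); return c+d*(z-c[2])/d[2]
def dep(p,u,v,D):
    c,d=ray(p,u,v); return c+d*D
def cloud(p,D):
    K=np.array(p['mtx']);R=np.array(p['R']);t=np.array(p['t'])
    v,u=np.indices(D.shape)
    P=np.stack([(u-K[0,2])/K[0,0]*D,(v-K[1,2])/K[1,1]*D,D],-1)
    return (P-t)@R
def px(p,X):
    q=np.array(p['R'])@np.array(X)+np.array(p['t']); q=np.array(p['mtx'])@q; return q[:2]/q[2]
E
python3 - <<'E'
from h import *
im=cv2.imread('pics/top0.png')
cv2.imwrite('pics/topc.png',cv2.resize(im[120:250,200:440],None,fx=3.3,fy=3.3,interpolation=cv2.INTER_CUBIC))
im=cv2.imread('pics/side0.png')
cv2.imwrite('pics/sidec.png',cv2.resize(im[140:320,270:450],None,fx=3.3,fy=3.3,interpolation=cv2.INTER_CUBIC))
for n in ['top','side']:
    p=arm.camera_params(n);D=np.load(f'pics/{n}0.npy');W=cloud(p,D)
    im=cv2.imread(f'pics/{n}0.png')
    # curtain bounds
    if n=='top':
        for (u,v) in [(340,130),(250,110),(340,60),(500,100),(400,110),(300,100),(150,80)]: print(n,u,v,W[v,u].round())
    else:
        for (u,v) in [(395,200),(430,270),(400,100),(600,300),(420,200),(390,50)]: print(n,u,v,W[v,u].round())
E
```

```text
top 340 130 [629. -36.  77.]
top 250 110 [663. 168.  99.]
top 340 60 [648. -17. 366.]
top 500 100 [ 675. -361.  158.]
top 400 110 [ 674. -169.   90.]
top 300 100 [632.  49. 242.]
top 150 80 [669. 337. 232.]
side 395 200 [632. -28.  94.]
side 430 270 [ 671. -198.   53.]
side 400 100 [633.  36. 293.]
side 600 300 [ 655. -519.  348.]
side 420 200 [ 661. -107.  147.]
side 390 50 [664. 357. 320.]
```

View pics/topc.png

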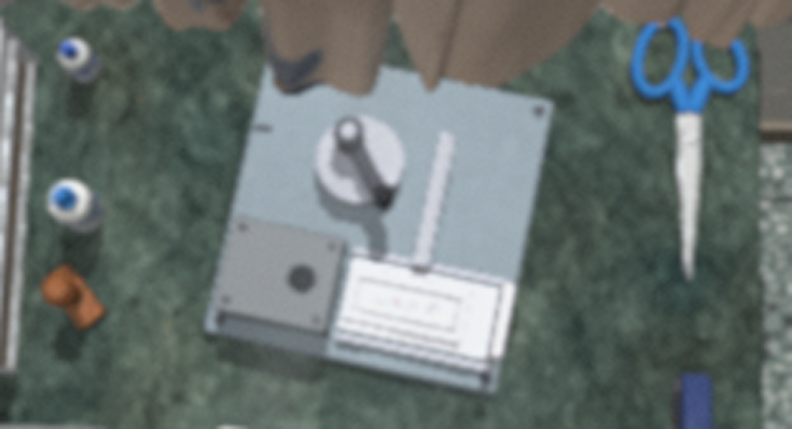

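View pics/sidec.png

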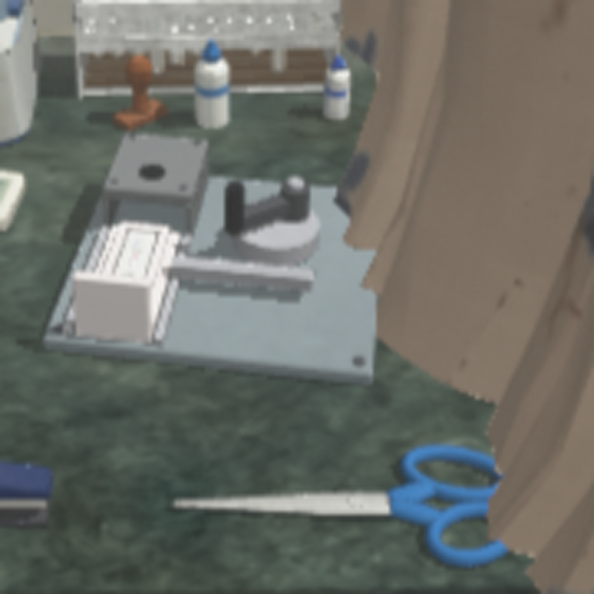

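Run:
```python
from h import *
p=arm.camera_params('top');im=cv2.imread('pics/top0.png');D=np.load('pics/top0.npy');W=cloud(p,D)
T=lambda u,v:(200+u/3.3,120+v/3.3)
for n,(u,v),z in [('cornFR(-x,+y)',(493,391),6),('cornFL(+x,+y)',(206,331),6),('cornBR(-x,-y)',(553,101),12),('index',(262,128),12),('pivotknob',(347,130),60),('pin',(385,195),70),('pinplate topR',(516,284),63),('ppbot',(505,360),63)]:
    q=T(u,v);w=W[int(q[1]),int(q[0])]
    print(n,np.round(q,1),onz(p,*q,z)[:2].round(1),w.round(1))
ps=arm.camera_params('side');Ds=np.load('pics/side0.npy');Ws=cloud(ps,Ds)
S=lambda u,v:(270+u/3.3,140+v/3.3)
for n,(u,v),z in [('pin top',(235,187),77),('pivotknob',(294,185),60),('pp',(110,308),50)]:
    q=S(u,v);w=Ws[int(q[1]),int(q[0])]
    print('side',n,onz(ps,*q,z)[:2].round(1),w.round(1))
# heights map around pin
A=np.concatenate([W.reshape(-1,3),Ws.reshape(-1,3)]);
m=(A[:,0]>480)&(A[:,0]<620)&(abs(A[:,1])<150)&(A[:,2]>50)&(A[:,2]<90)
import collections
c=collections.Counter(map(tuple,(A[m]//10*10).astype(int)))
for k,v in sorted(c.items()): 
    if v>2: print(k,v,end=' ')
# curtain min x by y,z
C=A[(A[:,0]>590)&(A[:,2]>40)&(A[:,2]<600)]
for y in range(-200,240,40):
  print(y,[ (z,round(C[(abs(C[:,1]-y)<20)&(abs(C[:,2]-z)<30)][:,0].min()) if ((abs(C[:,1]-y)<20)&(abs(C[:,2]-z)<30)).any() else None) for z in (60,120,180,240,300,360)])
```

```text
cornFR(-x,+y) [349.4 238.5] [385.9 -66.7] [386.9 -65.5   8.2]
cornFL(+x,+y) [262.4 220.3] [423.5 141.8] [4.246e+02 1.436e+02 4.000e-01]
cornBR(-x,-y) [367.6 150.6] [ 599.3 -107.5] [ 6.041e+02 -1.077e+02 -4.000e-01]
index [279.4 158.8] [573.7 106.3] [576.3 107.7   9.1]
pivotknob [305.2 159.4] [562.4  42.1] [563.   42.4  61.3]
pin [316.7 179.1] [515.2  14.4] [514.3  15.9  75.5]
pinplate topR [356.4 206.1] [457.1 -76.4] [464.3 -81.9   1.6]
ppbot [353.  229.1] [405.2 -69.5] [409.  -75.8  -2.5]
side pin top [518.1  14.1] [517.8  16.6  77.2]
side pivotknob [562.3  40.9] [561.8  38.2  62. ]
side pp [433.4 -82.7] [432.  -71.9  42. ]
(np.int64(480), np.int64(40), np.int64(50)) 21 (np.int64(480), np.int64(50), np.int64(50)) 27 (np.int64(480), np.int64(60), np.int64(50)) 24 (np.int64(480), np.int64(70), np.int64(50)) 24 (np.int64(480), np.int64(80), np.int64(50)) 22 (np.int64(480), np.int64(90), np.int64(50)) 26 (np.int64(480), np.int64(100), np.int64(50)) 23 (np.int64(480), np.int64(110), np.int64(50)) 19 (np.int64(480), np.int64(120), np.int64(50)) 7 (np.int64(490), np.int64(60), np.int64(50)
[... 3168 characters left out ...]
, 678), (360, 681)]
-120 [(60, 643), (120, 650), (180, 651), (240, 648), (300, 647), (360, 646)]
-80 [(60, 621), (120, 626), (180, 632), (240, 636), (300, 635), (360, 635)]
-40 [(60, 613), (120, 624), (180, 631), (240, 636), (300, 635), (360, 636)]
0 [(60, 614), (120, 622), (180, 630), (240, 639), (300, 646), (360, 643)]
40 [(60, 607), (120, 617), (180, 625), (240, 625), (300, 630), (360, 632)]
80 [(60, 607), (120, 617), (180, 624), (240, 631), (300, 632), (360, 633)]
120 [(60, 627), (120, 657), (180, 666), (240, 646), (300, 649), (360, 646)]
160 [(60, 652), (120, 657), (180, 664), (240, 669), (300, 674), (360, 675)]
200 [(60, 655), (120, 664), (180, 667), (240, 669), (300, 673), (360, 677)]
```

```bash
cat >> h.py <<'E'
from scipy.spatial.transform import Rotation as Ro
th=np.radians(79.5); FX=np.array([np.cos(th),np.sin(th),0]); FY=np.array([-np.sin(th),np.cos(th),0])
O=np.array([562,41,0])-20*FX+45*FY
def to(*targets):
    s=arm.read_state(); R=Ro.from_quat(s['ee_rot']).as_matrix(); P=s['position']
    tip=P+R@[0,0,173]; d=tip-O
    yaw=np.degrees(np.arctan2(R[1,1],R[0,1]))
    print('t',round(s['clock'],2),'tip fix',round(d@FX,1),round(d@FY,1),round(tip[2],1),'tool y az',round(yaw,1),'w',round(s['gripper_width'],1),'F',s['contact_force'].round(1),'j',s['joints'].round(2))
    for x,y,z in targets:
        t=O+x*FX+y*FY+[0,0,z]; print((x,y,z),(R.T@(t-tip)).round(1),'spin',round(yaw-79.5,1))
E
python3 -m jog '[[[-40,36,0,5],[-85,76,0,10],[-135,120,0,16],[-180,160,0,21],[-224,200,0,26]]]' 0; python3 -c "
from h import *
to((-32,-40,150),(-32,-40,62))"
```

```text
clock: 0.78
position: [331.2, -346.7, 404.1]
ee_rot: [0.091, 0.996, 0.001, -0.0]
contact_force: [1.1, -0.3, -0.2]
gripper_width: 0.1
t 0.78 tip fix -403.0 111.4 231.1 tool y az 79.5 w 0.1 F [ 1.1 -0.3 -0.2] j [-0.47  0.14 -0.34 -0.   -1.1  -1.28]
(-32, -40, 150) [-151.5  370.8   81.6] spin 0.0
(-32, -40, 62) [-151.5  370.7  169.6] spin 0.0
```

```bash
python3 -m jog '[[[-20,50,0,0],[-40,105,0,0],[-62,160,0,0],[-82,210,0,0],[-104,260,0,0]]]' ; python3 -m jog '[[[-12,28,0,0],[-24,56,0,0],[-36,84,0,0],[-48,110,20,0],[-48,110,50,0]]]'
python3 - <<'E'
from h import *
to((-32,-40,150),(-32,-40,62))
for n in ['top','side','wrist']:
    im,d=arm.get_image(n); cv2.imwrite(f'pics/{n}1.png',im); np.save(f'pics/{n}1.npy',d)
im=np.vstack([cv2.resize(cv2.imread('pics/top1.png')[110:250,200:420],(660,420))]); cv2.imwrite('pics/a1.png',im)
E
```

```text
clock: 1.4
position: [481.3, -108.1, 404.5]
ee_rot: [0.091, 0.996, 0.001, -0.0]
contact_force: [1.0, -0.4, 0.9]
gripper_width: 0.0
clock: 2.02
position: [549.6, -7.1, 354.4]
ee_rot: [0.09, 0.996, 0.001, 0.001]
contact_force: [0.3, 0.0, -0.8]
gripper_width: -0.1
t 2.02 tip fix -29.1 -41.9 181.4 tool y az 79.7 w -0.1 F [ 0.3  0.  -0.8] j [ 0.28  0.3  -0.25 -0.   -1.02 -2.03]
(-32, -40, 150) [ 2.  -3.  31.4] spin 0.2
(-32, -40, 62) [  2.1  -3.2 119.4] spin 0.2
```

View pics/a1.png

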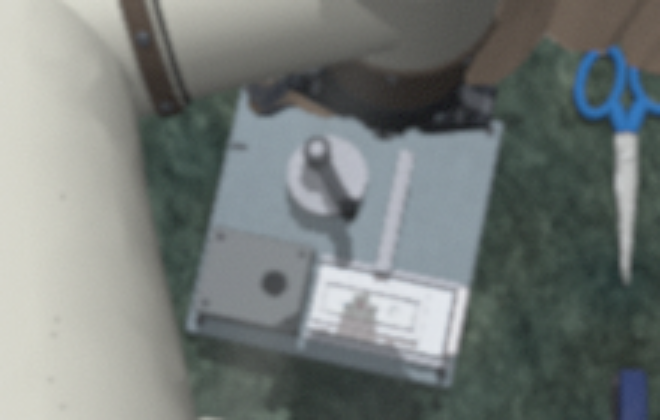

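View pics/wrist1.png

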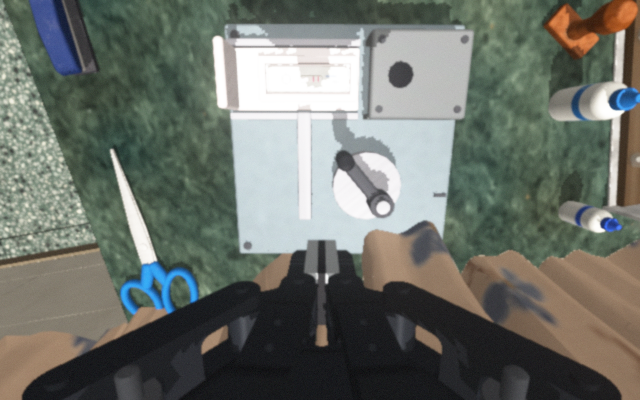

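View pics/side1.png

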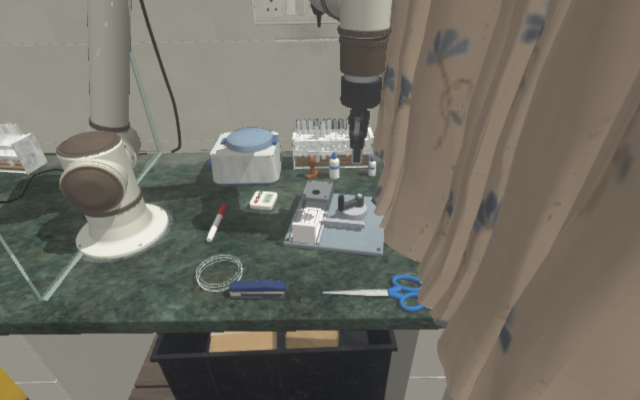

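Run:
```python
from h import *
p=arm.camera_params('wrist');W=cloud(p,np.load('pics/wrist1.npy'))
for n,(u,v),z in [('pin',(344,157),77),('pivot',(383,208),62),('index',(439,195),12),('cFR',(229,25),12),('cBR',(240,252),12),('cFL',(465,27),12),('pp top',(219,70),63)]:
    X=onz(p,u,v,z);d=X-O;e=W[v,u]-O;print(n,X[:2].round(1),'fix',round(d@FX,1),round(d@FY,1),'depth',round(e@FX,1),round(e@FY,1),e[2].round(1))
```

```text
pin [514.6  15.2] fix -14.0 -3.1 depth -14.1 -2.9 78.2
pivot [565.6  41.8] fix 21.5 -48.4 depth 20.9 -47.7 64.6
index [578.  106.9] fix 87.7 -48.7 depth 86.1 -47.7 16.3
cFR [388.9 -62.9] fix -113.7 106.2 depth -113.3 105.9 13.4
cBR [ 601.9 -107. ] fix -118.2 -111.2 depth -121.1 -115.8 1.6
cFL [428.7 143. ] fix 96.0 104.7 depth 100.1 107.2 2.1
pp top [433.3 -67.6] fix -110.2 61.8 depth -109.6 61.5 65.0
```

```bash
python3 -m jog '[[[2,-3,30,0],[2,-3,60,0],[2,-3,90,0],[2,-3,117,0],[2,-3,117,0]]]' ; python3 -c "
from h import *
r=52
to(*[(20+r*np.cos(a),-45+r*np.sin(a),62) for a in np.radians([165,155,145,135,125,115])])"
```

```text
clock: 2.8
position: [545.0, -11.5, 235.7]
ee_rot: [0.091, 0.996, -0.001, -0.003]
contact_force: [-0.2, 0.1, 0.5]
gripper_width: -0.0
t 2.8 tip fix -35.0 -36.6 62.7 tool y az 79.5 w -0.0 F [-0.2  0.1  0.5] j [ 0.28  0.44 -0.4  -0.   -0.74 -2.03]
(np.float64(-30.228142967031545), np.float64(-31.541409654668907), 62) [5.1 4.8 0.8] spin 0.0
(np.float64(-27.1280049259058), np.float64(-23.023850389483627), 62) [13.6  7.9  0.8] spin 0.0
(np.float64(-22.595906303027576), np.float64(-15.174025309745613), 62) [21.5 12.4  0.9] spin 0.0
(np.float64(-16.76955262170047), np.float64(-8.230447378299523), 62) [28.4 18.3  0.9] spin 0.0
(np.float64(-9.825974690254402), np.float64(-2.4040936969724314), 62) [34.2 25.2  0.9] spin 0.0
(np.float64(-1.9761496105163658), np.float64(2.128004925905799), 62) [38.8 33.1  0.9] spin 0.0
```

```bash
python3 -m jog '[[[5,5,1,0],[13,8,1,0],[21,12,1,0],[28,18,1,0],[34,25,1,0]]]'
python3 - <<'E'
from h import *
r=52
to(*[(round(20+r*np.cos(a)),round(-45+r*np.sin(a)),62) for a in np.radians([115,105,95,85,75])])
im,d=arm.get_image('wrist'); cv2.imwrite('pics/w2.png',im)
E
```

```text
clock: 3.42
position: [518.5, 20.5, 236.5]
ee_rot: [0.091, 0.996, 0.001, 0.002]
contact_force: [11.7, -1.5, -5.0]
gripper_width: -0.2
t 3.42 tip fix -7.5 -6.7 63.5 tool y az 79.6 w -0.2 F [11.7 -1.5 -5. ] j [ 0.35  0.4  -0.46 -0.   -0.7  -2.1 ]
(-2, 2, 62) [8.7 5.6 1.5] spin 0.1
(7, 5, 62) [11.7 14.6  1.5] spin 0.1
(15, 7, 62) [13.6 22.6  1.5] spin 0.1
(25, 7, 62) [13.6 32.6  1.6] spin 0.1
(33, 5, 62) [11.6 40.6  1.6] spin 0.1
```

View pics/w2.png

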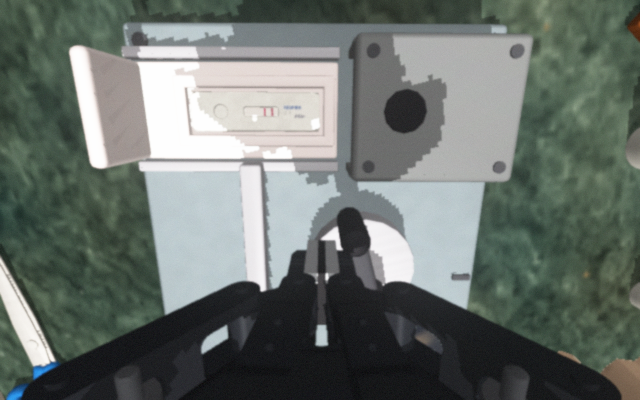

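```bash
python3 -m jog '[[[5,4,0,0],[9,8,0,0],[11,14,0,0],[13,20,0,0],[14,26,0,0]]]'
python3 - <<'E'
from h import *
r=52
to(*[(round(20+r*np.cos(a)),round(-45+r*np.sin(a)),62) for a in np.radians([85,75,65,55,45])])
im,d=arm.get_image('wrist'); cv2.imwrite('pics/w3.png',im)
E
```

```text
clock: 4.1
position: [508.9, 49.5, 236.5]
ee_rot: [0.09, 0.996, 0.001, 0.002]
contact_force: [1.3, -3.3, -0.5]
gripper_width: -0.0
t 4.1 tip fix 19.1 8.2 63.5 tool y az 79.6 w -0.0 F [ 1.3 -3.3 -0.5] j [ 0.41  0.39 -0.48 -0.   -0.7  -2.17]
(25, 7, 62) [-1.2  5.9  1.5] spin 0.1
(33, 5, 62) [-3.2 13.9  1.6] spin 0.1
(42, 2, 62) [-6.2 22.9  1.6] spin 0.1
(50, -2, 62) [-10.2  30.9   1.6] spin 0.1
(57, -8, 62) [-16.2  37.9   1.7] spin 0.1
```

View pics/w3.png

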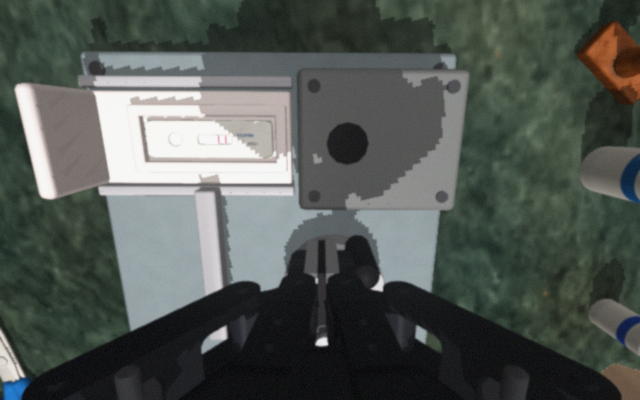

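```bash
python3 -m jog '[[[-1,6,1,0],[-3,13,1,0],[-5,19,1,0],[-8,25,1,0],[-11,31,1,0]]]'
python3 - <<'E'
from h import *
r=52
to(*[(round(20+r*np.cos(a)),round(-45+r*np.sin(a)),62) for a in np.radians([55,45,40,35,30,25])])
im,d=arm.get_image('wrist'); cv2.imwrite('pics/w4.png',im)
E
```

```text
clock: 4.78
position: [525.1, 78.9, 235.0]
ee_rot: [0.09, 0.996, 0.001, 0.001]
contact_force: [-1.7, -1.0, -0.2]
gripper_width: -0.0
t 4.78 tip fix 50.9 -2.0 62.0 tool y az 79.6 w -0.0 F [-1.7 -1.  -0.2] j [ 0.45  0.42 -0.44 -0.   -0.72 -2.21]
(50, -2, 62) [ 0.  -0.9  0. ] spin 0.1
(57, -8, 62) [-6.   6.1  0. ] spin 0.1
(60, -12, 62) [-10.    9.1   0. ] spin 0.1
(63, -15, 62) [-13.   12.1   0.1] spin 0.1
(65, -19, 62) [-17.   14.1   0.1] spin 0.1
(67, -23, 62) [-21.   16.1   0.1] spin 0.1
```

View pics/w4.png

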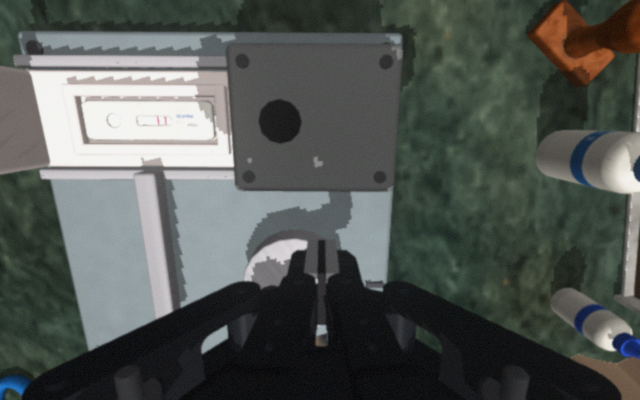

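```bash
python3 -m jog '[[[-5,5,0,0],[-9,9,0,0],[-13,12,0,0],[-17,15,0,0],[-17,15,0,0]]]'
python3 - <<'E'
from h import *
to((67,-24,62))
for n in ['wrist','top']:
    im,d=arm.get_image(n); cv2.imwrite(f'pics/{n}5.png',im)
im=cv2.imread('pics/top5.png'); cv2.imwrite('pics/top5c.png',cv2.resize(im[110:250,200:420],(660,420)))
E
```

```text
clock: 5.45
position: [545.9, 91.9, 235.4]
ee_rot: [0.09, 0.996, 0.002, 0.002]
contact_force: [-1.0, -0.5, -0.2]
gripper_width: -0.1
t 5.45 tip fix 67.8 -20.6 62.4 tool y az 79.7 w -0.1 F [-1.  -0.5 -0.2] j [ 0.46  0.45 -0.38 -0.   -0.74 -2.21]
(67, -24, 62) [-3.4 -0.8  0.4] spin 0.2
```

View pics/wrist5.png

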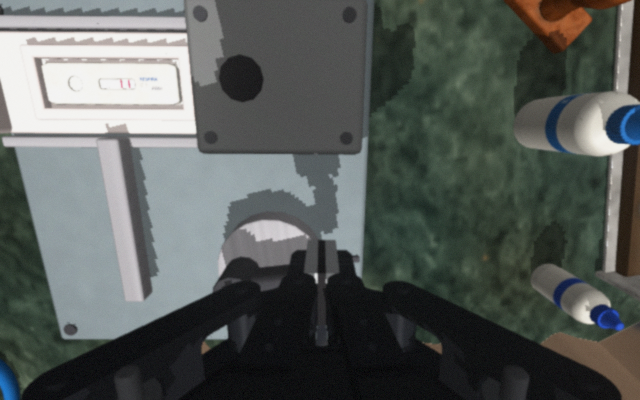

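View pics/top5c.png

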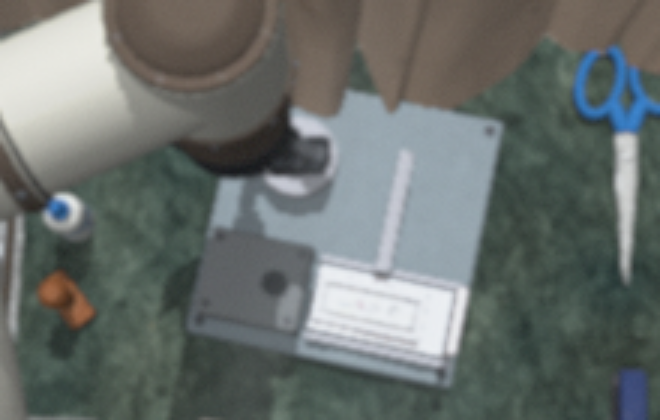

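```bash
python3 -m jog '[[[-2,0,0,0],[-4,0,0,0],[-5,0,0,0],[-5,0,0,0],[-5,0,0,0]]]' ; python3 -m jog '[[[15,0,0,0],[40,0,-5,0],[75,0,-20,0],[110,0,-30,0],[110,0,-30,0]]]'
python3 - <<'E'
from h import *
to((67,-24,62))
for n in ['wrist']:
    p=arm.camera_params(n); im,d=arm.get_image(n); cv2.imwrite(f'pics/{n}6.png',im); np.save('pics/wrist6.npy',d)
import pickle; pickle.dump(p,open('p6.pkl','wb'))
E
```

```text
clock: 6.18
position: [550.9, 90.9, 235.9]
ee_rot: [0.09, 0.996, 0.002, 0.003]
contact_force: [-1.5, 0.6, 0.6]
gripper_width: -0.1
clock: 6.8
position: [440.3, 110.2, 266.3]
ee_rot: [0.089, 0.996, 0.003, 0.004]
contact_force: [0.1, -0.4, -0.0]
gripper_width: 0.1
t 6.8 tip fix 66.9 86.1 93.3 tool y az 79.8 w 0.1 F [ 0.1 -0.4 -0. ] j [ 0.61  0.26 -0.59  0.   -0.71 -2.35]
(67, -24, 62) [-109.9   -0.7   32. ] spin 0.3
```

View pics/wrist6.png

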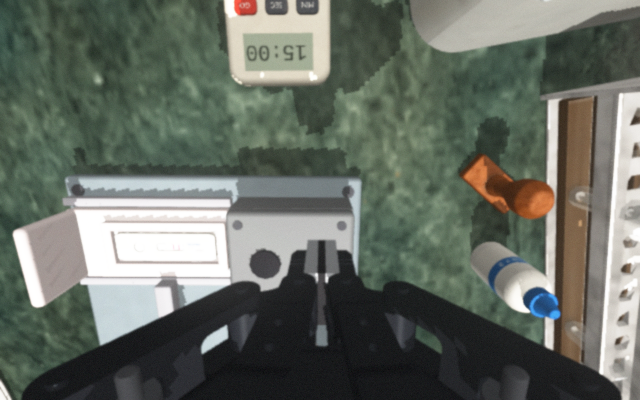

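Run:
```python
from h import *
for n in ['top','side']:
    im,d=arm.get_image(n); cv2.imwrite(f'pics/{n}7.png',im); np.save(f'pics/{n}7.npy',d)
a=cv2.resize(cv2.imread('pics/top7.png')[110:250,200:420],None,fx=3.3,fy=3.3,interpolation=cv2.INTER_CUBIC)
cv2.imwrite('pics/top7c.png',a)
a=cv2.resize(cv2.imread('pics/side7.png')[140:320,270:450],None,fx=3.3,fy=3.3,interpolation=cv2.INTER_CUBIC)
cv2.imwrite('pics/side7c.png',a)
```

```text
(no output)
```

View pics/top7c.png

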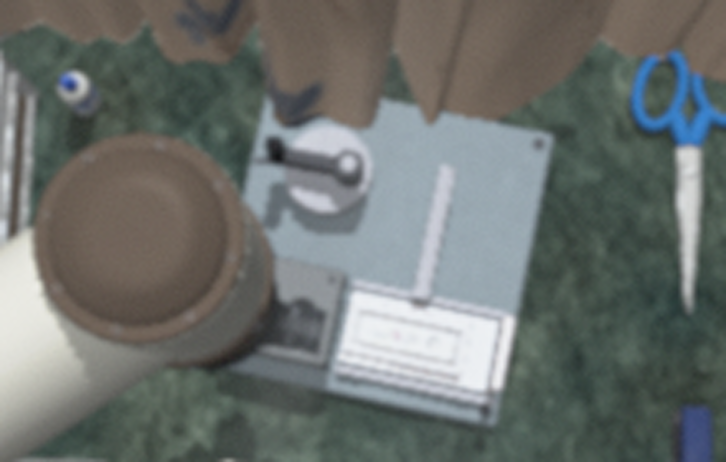

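View pics/side7c.png

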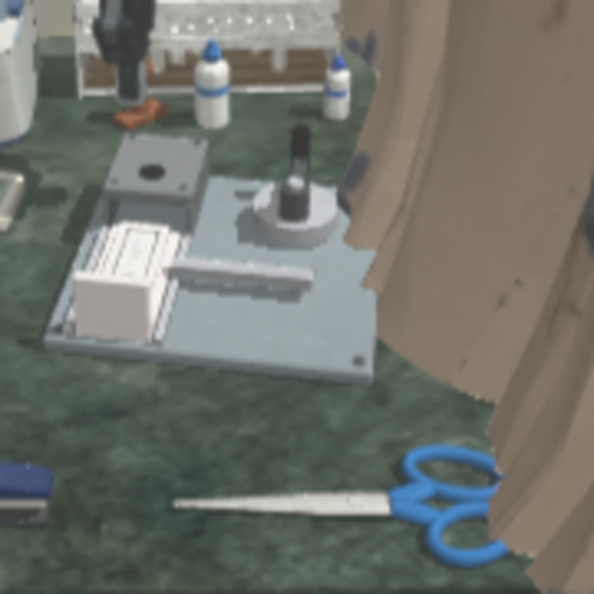

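Run:
```python
from h import *
p=arm.camera_params('top');W=cloud(p,np.load('pics/top7.npy'))
for n,(u,v),z in [('pin',(275,149),77),('knob',(348,163),62)]:
    q=(200+u/3.3,110+v/3.3);X=onz(p,*q,z);w=W[int(q[1]),int(q[0])];d=X-O;e=w-O
    print(n,(d@FX).round(1),(d@FY).round(1),'dep',(e@FX).round(1),(e@FY).round(1),e[2])
# pin cloud
for f,pp in (('top',p),('side',arm.camera_params('side'))):
    A=(cloud(pp,np.load(f'pics/{f}7.npy')).reshape(-1,3)-O);x=A@FX;y=A@FY;z=A[:,2]
    m=(x>50)&(x<95)&(abs(y+45)<25)&(z>58)&(z<82); print(f,m.sum(),x[m].mean().round(1),y[m].mean().round(1))
    m=(x>5)&(x<35)&(abs(y+45)<20)&(z>57)&(z<66); print(' knob',m.sum(),x[m].mean().round(1),y[m].mean().round(1))
    m=(x>32)&(x<60)&(abs(y+45)<20)&(z>48)&(z<58); print(' bar',m.sum(),x[m].mean().round(1),y[m].mean().round(1))
ps=arm.camera_params('side')
for n,(u,v),z in [('pin',(301,127),77),('knob',(293,183),62)]:
    X=onz(ps,270+u/3.3,140+v/3.3,z)-O; print('side',n,(X@FX).round(1),(X@FY).round(1))
```

```text
pin 70.2 -40.7 dep 71.5 -41.8 73.24055994663735
knob 20.3 -44.8 dep 21.5 -45.6 61.559767211622
top 38 73.1 -43.1
 knob 51 22.1 -44.5
 bar 61 46.5 -44.6
side 50 68.9 -44.5
 knob 39 17.9 -45.7
 bar 22 50.0 -45.5
side pin 73.5 -45.0
side knob 19.4 -44.6
```

```bash
python3 -m jog '[[[0,-30,-35,0],[-6,-75,-40,0],[-12,-120,-40,0],[-18,-165,-40,0],[-24,-210,-40,0]]]'
python3 - <<'E'
from h import *
to((-150,62,100),(-150,62,43),(-115,62,43))
p=arm.camera_params('wrist');im,d=arm.get_image('wrist'); cv2.imwrite('pics/w8.png',im)
E
```

```text
clock: 7.58
position: [429.2, -102.3, 304.4]
ee_rot: [0.09, 0.996, 0.002, 0.004]
contact_force: [0.3, -0.3, 0.7]
gripper_width: 0.4
t 7.58 tip fix -144.2 58.2 131.4 tool y az 79.7 w 0.4 F [ 0.3 -0.3  0.7] j [ 0.14  0.18 -0.57 -0.   -0.81 -1.88]
(-150, 62, 100) [ 4.  -5.9 31.4] spin 0.2
(-150, 62, 43) [ 4.4 -6.2 88.4] spin 0.2
(-115, 62, 43) [ 4.3 28.8 88.6] spin 0.2
```

View pics/w8.png

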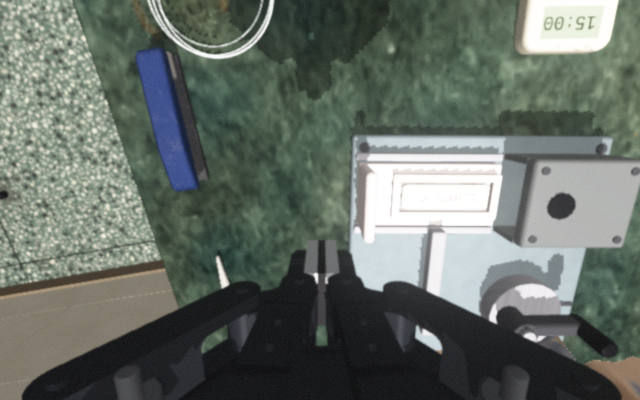

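```bash
python3 -m jog '[[[4,-6,20,0],[4,-6,45,0],[4,-6,68,0],[4,-6,88,0],[4,-6,88,0]]]' ; python3 -m jog '[[[0,3,0,0],[0,6,0,0],[0,9,0,0],[0,12,0,0],[0,15,0,0]]]'
python3 - <<'E'
from h import *
to((-120,62,43))
im,d=arm.get_image('wrist'); cv2.imwrite('pics/w9.png',im)
E
```

```text
clock: 8.25
position: [424.1, -110.7, 214.6]
ee_rot: [0.092, 0.996, 0.001, 0.001]
contact_force: [-1.2, 0.9, 0.7]
gripper_width: -0.4
clock: 8.88
position: [426.9, -95.6, 214.9]
ee_rot: [0.092, 0.996, 0.001, 0.001]
contact_force: [0.4, -0.2, -0.1]
gripper_width: -0.3
t 8.88 tip fix -138.4 62.5 41.9 tool y az 79.5 w -0.3 F [ 0.4 -0.2 -0.1] j [ 0.15  0.33 -0.68 -0.   -0.56 -1.9 ]
(-120, 62, 43) [-0.5 18.4 -1.1] spin -0.0
```

View pics/w9.png

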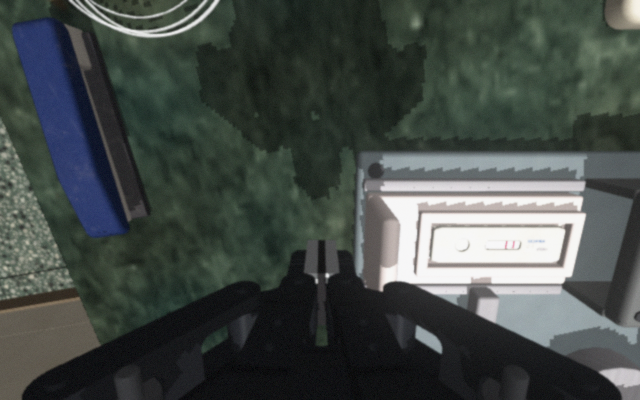

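```bash
python3 -m jog '[[[0,4,0,0],[0,8,0,0],[0,12,0,0],[0,16,0,0],[0,20,0,0]]]' ; python3 -m jog '[[[0,4,0,0],[0,8,0,0],[0,12,0,0],[0,16,0,0],[0,20,0,0]]]'
python3 - <<'E'
from h import *
to((-85,62,43))
im,d=arm.get_image('wrist'); cv2.imwrite('pics/w10.png',im)
E
```

```text
clock: 9.55
position: [430.7, -75.7, 214.8]
ee_rot: [0.092, 0.996, 0.001, 0.001]
contact_force: [1.3, -2.6, 0.3]
gripper_width: -0.3
clock: 10.18
position: [434.4, -55.7, 214.9]
ee_rot: [0.092, 0.996, 0.001, 0.001]
contact_force: [0.4, -2.0, -0.1]
gripper_width: 0.4
t 10.18 tip fix -97.8 62.4 41.9 tool y az 79.5 w 0.4 F [ 0.4 -2.  -0.1] j [ 0.25  0.33 -0.68 -0.   -0.56 -2.  ]
(-85, 62, 43) [-0.4 12.8 -1.1] spin -0.0
```

View pics/w10.png

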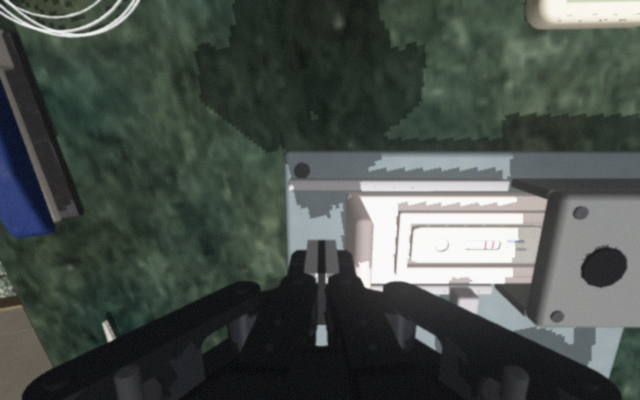

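Moving smoothly with 2 N. Continuing gently to the stop.

```bash
python3 -m jog '[[[0,3,0,0],[0,6,0,0],[0,9,0,0],[0,11,0,0],[0,13,0,0]]]' ; python3 -m jog '[[[0,1,0,0],[0,2,0,0],[0,3,0,0],[0,4,0,0],[0,4,0,0]]]'; python3 -c "
from h import *
to((-85,62,43))"
```

```text
clock: 10.85
position: [436.9, -42.5, 214.9]
ee_rot: [0.092, 0.996, 0.001, 0.001]
contact_force: [0.2, -2.4, -1.3]
gripper_width: -0.0
clock: 11.48
position: [437.4, -39.8, 215.0]
ee_rot: [0.092, 0.996, 0.0, 0.001]
contact_force: [2.5, -12.2, -0.3]
gripper_width: 0.1
t 11.47 tip fix -82.0 62.6 42.0 tool y az 79.5 w 0.1 F [  2.5 -12.2  -0.3] j [ 0.28  0.33 -0.68 -0.   -0.57 -2.04]
(-85, 62, 43) [-0.6 -3.  -1. ] spin -0.0
```

```bash
python3 -m jog '[[[0,2,0,0],[0,3,0,0],[0,3,0,0],[0,3,0,0],[0,3,0,0]]]' ; python3 -m jog '[[[0,-10,0,0],[0,-30,0,0],[0,-60,-10,0],[0,-80,-60,0],[0,-80,-90,0]]]'
python3 - <<'E'
from h import *
to((-85,62,43))
p=arm.camera_params('wrist');im,d=arm.get_image('wrist'); cv2.imwrite('pics/w11.png',im)
for n in ['top','side']:
    im,d=arm.get_image(n); cv2.imwrite(f'pics/{n}11.png',im); np.save(f'pics/{n}11.npy',d)
a=cv2.resize(cv2.imread('pics/top11.png')[110:250,200:420],None,fx=3.3,fy=3.3,interpolation=cv2.INTER_CUBIC)
cv2.imwrite('pics/top11c.png',a)
a=cv2.resize(cv2.imread('pics/side11.png')[140:320,270:450],None,fx=3.3,fy=3.3,interpolation=cv2.INTER_CUBIC)
cv2.imwrite('pics/side11c.png',a)
E
```

```text
clock: 12.1
position: [437.7, -39.0, 215.0]
ee_rot: [0.092, 0.996, -0.001, -0.0]
contact_force: [3.9, -20.1, -1.3]
gripper_width: 0.0
clock: 12.72
position: [423.1, -118.2, 307.1]
ee_rot: [0.093, 0.996, -0.001, 0.001]
contact_force: [-0.6, -0.3, -0.4]
gripper_width: 0.0
t 12.72 tip fix -162.2 62.3 134.1 tool y az 79.4 w 0.0 F [-0.6 -0.3 -0.4] j [ 0.1   0.18 -0.57  0.   -0.83 -1.86]
(-85, 62, 43) [ 0.1 77.4 91. ] spin -0.1
```

View pics/w11.png

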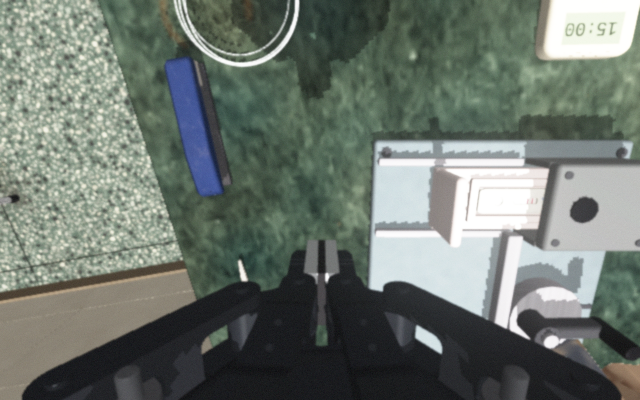

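View pics/top11c.png

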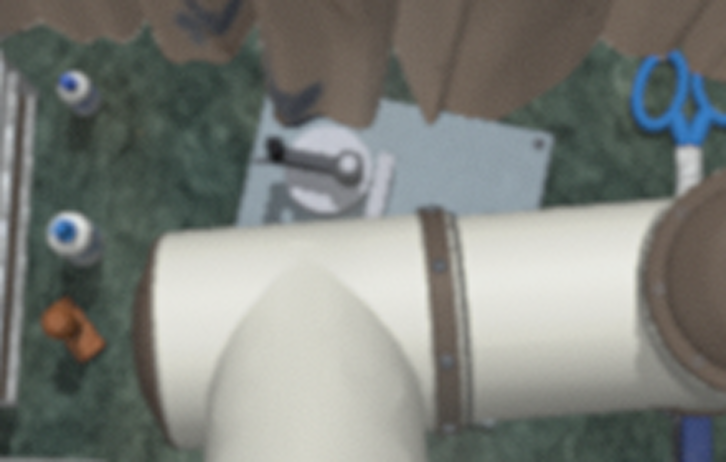

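View pics/side11c.png

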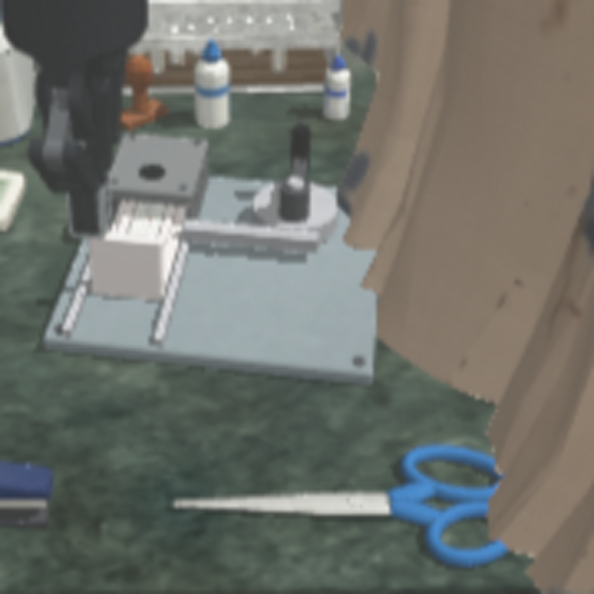

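Run:
```python
from h import *
p=arm.camera_params('side')
for f,xr in (('side0',(-130,-95)),('side11',(-90,-50))):
    A=(cloud(p,np.load(f'pics/{f}.npy')).reshape(-1,3)-O);x=A@FX;y=A@FY;z=A[:,2]
    m=(x>xr[0])&(x<xr[1])&(abs(y-62)<20)&(z>25)&(z<58);print(f,m.sum(),np.median(x[m]).round(1))
c=dict(side0=(110,308),side11=(128,268))
def bot(u,v):X=onz(p,270+u/3.3,140+v/3.3,63)-O;return (X@FX).round(1),(X@FY).round(1)
print(bot(75,274),bot(148,284),bot(92,238),bot(164,243))
```

```text
side0 215 -113.4
side11 207 -68.3
(np.float64(-110.3), np.float64(84.8)) (np.float64(-113.1), np.float64(36.1)) (np.float64(-69.9), np.float64(82.9)) (np.float64(-67.9), np.float64(33.9))
```

```bash
python3 -c "
from bench import arm
print(arm.job_done())"
```

```text
the job is handed in; nothing more can be done
None
```

The job is handed in at about 13 s of the 48 s allowed. The hand-in gives no verdict, so the results below are my own last checks.

- **Cam:** With the fingers closed, I pushed the lever pin about 130° clockwise, seen from above. After the push, the top and side pictures put the lever within about 0.1 rad of the index line. It still looked on the line in the last pictures.
- **Slide:** I then pushed the white slide by its push plate until it met the stop, where the force rose from about 2 N to 20 N. The side depth picture shows 45.1 mm of travel, against 45 mm for fully home.
- **Cassette:** It stayed in its pocket in every view. At the end its front part was under the hood, so I judged its seating only by eye from the part still visible.
- **Bystanders and arm:** The stapler, scissors, stamp and both bottles look unmoved in the pictures, though I did not measure them. I drew the arm back to about 134 mm above the table, touching nothing.

My measured positions differed between camera views by up to about 5 mm, which did not affect the result.

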